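# Lock the wing jam nut on a light-arm mount

## Task

Lock the nuts on the light-arm mount. Lay the wide-jawed fork key (yellow grip) flat on the mount's plate, with its jaws astride the black lower nut and its tail between the two stop posts, so that the lower nut cannot turn. Then tighten the orange wing jam nut clockwise until its wing stands crosswise to the long sides of the lower nut, and leave the key in place.

Things in the scene. Friction and masses are not known exactly. Their poses are not given: they have to be found in the camera images.
- key: Wide fork key, loose, steel, 12 mm thick, 0.2 kg, yellow grip. Origin: underside below the grip's middle. Grip: block 30 (x) x 20 (y) mm, 12 to 50 mm above the underside; pinch it across y. Tail 16 mm wide to x = +71. Fork to -x: jaws 14 mm wide, x = -123 to -43, slot 42 mm between; bridge to -29. The nut's centre belongs at x = -87. The blue-gripped key (24 mm slot) is too narrow: not needed.
- stand: Light-arm mount, fixed: grey plate 15 mm thick, x = -60 to 175, y = -55 to 55 mm. Origin: on the axis of the upright stud of both nuts, at bench height. Stop posts 12 mm thick, 40 mm high at x = 140, y = -23 and 23 (gap 34). The seated key lies flat on the plate (underside 15 mm above the bench), its x axis along the mount's, its origin at x = 87, y = 0, tail between the posts.
- lower_nut (a joint): Turn of the black lower nut on the stud, rad, clockwise from above positive; 0: long sides along the mount's x axis. Block 64 mm long, 30 wide, 15 to 35 mm above the bench. Turns easily: unless held it goes round with the jam nut and nothing tightens. Held by key and posts it still has up to about 15 degrees of play.
- jam_nut (a joint): Turn of the orange jam nut relative to the lower nut, rad, clockwise from above (tightening) positive; 0: wing along that nut's length, 1.57: crosswise. Wing direction = mount's x axis turned clockwise by lower_nut + jam_nut. Wing: upright bar 32 mm long, 12 thick, 42 to 76 mm above the bench; collar 30 mm wide below it; stud end at 82 mm. Friction 0.12 N m, no stop, no spring.

How it is judged:
By the outcome, as a careful person would: the job done as asked, in the order asked, and still so for the second after the job is handed in, with the robot touching nothing.
It also fails if it takes over 50 s, if anything falls off the work surface, if the arm or the gripper's body presses on something with over 40 N, if the wrist force passes 120 N, or if a joint passes its speed limit or range.

## Robot

A 6-joint arm with a two-finger parallel gripper is mounted at the origin on the work surface. World frame = base frame: x ahead of the robot, y to its left, z up, the work surface at z = 0. Lengths are in mm, angles in rad, forces in N, time in s.
With the tool pointing down it reaches from about 350 to 775 mm from the base axis. Payload 7.3 kg.
Tool frame: the origin (TCP) lies midway between the tips of the shut fingers; the grasp point (between the pads) lies 19 mm behind it; z points along the fingers, x is the direction in which the jaws open and shut, and the axes are right-handed (so a half turn about z gives the same grasp; the last joint's range is limited). The gripper opens to 92 mm and grips with 3 to 60 N. Pads are 19 mm wide; open, the fingers measure 130 mm over their backs; the gripper's body (75 mm by 190 mm) begins 47 mm behind the grasp point.
Start: joints at [-1.299, 0.342, 1.524, -0, 1.275, -0.146], TCP at [213.043, -479.852, 226.741] pointing down, gripper open.
Joint ranges: [-2.53, 2.53], [-0.77, 2.02], [0.04, 2.7], [-1, 4.14], [0.28, 2.66], [-3.11, 3.11]. Speed limits (rad/s): [2.57, 2.57, 3.14, 3.14, 3.14, 3.14].

## Interface

Orientations are given as [roll, pitch, yaw] about the fixed x, y, z axes, in that order (R = Rz(yaw) Ry(pitch) Rx(roll)).
In Python, from plant import bot gives the robot as it stands.
- The arm moves only by the shell command python3 -m pendant 'ROWS' [OPENING]. ROWS is JSON, a list of rows, each an object with "linear": the shift along the world's x, y, z in mm, a list of three; "twist": the turn about the world's z in degrees. In form: [{"linear": [x, y, z], "twist": twist}, ...]. A call has 1 to 20 rows; each row is the pose to reach, as a shift and turn from the pose commanded when the call began; what a row does not reach only later rows make up. A row lasts 1/8 s, in which the tool goes at most 62.5 mm and 10.7 degrees, less where a joint would pass 70% of its speed; a pose out of reach is approached as far as the arm can. A call with a gripper value outside its range is refused whole. OPENING is the closure in counts, from 0 (fully open) to 255 (shut), set as the call begins (- or left out, the last holds). The fingers move at their own pace and stop on an object; the grip force is fixed at half the most. Time passes only in rows, so rows that repeat a pose let the fingers close. It gives the time, the measured TCP pose, the force and the opening at its end, in the units of the state.
- bot.get_obs(): the state, without advancing time (a new reading comes with each control period).
- bot.capture(name): name is "side" or "top"; returns a dict with "frame" (480x640x3 uint8, blue, green, red), "z_map" (480x640 float32, mm along the optical axis (not along the pixel's ray), 0 where there is no reading), "fx", "fy", "cx", "cy" (pixels), "rvec" (rotation vector, rad) and "tvec" (3), from world to camera coordinates, as OpenCV has them. Camera axes: x right, y down, z forward; pixel columns grow to the right and rows downward; lengths in mm; the calibration is good to about 2 mm. A picture is of the moment at which its call begins.
- bot.close_job(): hands the job in, once; it reports no verdict.
The state is a dict: "time": time; "joint_positions": joint angles; "dq": joint speeds; "tau": joint torques, N m; "tool_pos": TCP position; "tcp_rot": TCP orientation; "contact_force": force on the tool from outside, world axes, zero at the start; "moment": the same for the moment, N m; "grip_width": finger opening in mm.
Only numpy, scipy, OpenCV 4.12 (cv2) and the standard library are available. Lean on these libraries where they do the work, as an engineer would, in place of code of your own. Each camera call takes 0.05 s, during which the arm holds its last target. There are 200 camera calls.

## Working session

There is one attempt and no reset: what is moved stays moved. The work goes in short steps, Python scripts to look and compute and a shell command to move; the robot and the scene stay as the last step left them, time stands still between calls to the robot, and variables do not carry over. Pictures are saved under pics/ and viewed, about 8 in all and at most 12, crops included, and the job is handed in when it is done.

```bash
mkdir -p pics; cat > h.py <<'E'
import numpy as np, cv2
from plant import bot
def cap(n):
    c=bot.capture(n); c['R']=cv2.Rodrigues(np.array(c['rvec'],float))[0]; c['t']=np.array(c['tvec'],float).ravel(); return c
def cloud(c):
    v,u=np.mgrid[:480,:640]; z=c['z_map']
    P=np.stack([(u-c['cx'])/c['fx']*z,(v-c['cy'])/c['fy']*z,z],-1)
    return (P-c['t'])@c['R']
def ray(c,u,v,h):
    d=c['R'].T@np.array([(u-c['cx'])/c['fx'],(v-c['cy'])/c['fy'],1]); o=-c['R'].T@c['t']
    return o+d*(h-o[2])/d[2]
def pix(c,p):
    q=c['R']@np.array(p)+c['t']; return c['fx']*q[0]/q[2]+c['cx'],c['fy']*q[1]/q[2]+c['cy']
E
python3 - <<'E'
from h import *
o=bot.get_obs(); print(o)
for n in('top','side'):
    c=cap(n); cv2.imwrite(f'pics/{n}0.png',c['frame']); np.savez(f'{n}0.npz',**c)
    print(n,-c['R'].T@c['t'],c['fx'])
E
```

```text
{'time': 0.0, 'joint_positions': array([-1.29899471e+00,  3.42679167e-01,  1.52501996e+00,  1.04161103e-05,
        1.27537838e+00, -1.45984768e-01]), 'dq': array([ 0.00080552, -0.00012132, -0.00115978, -0.00209171,  0.00113239,
       -0.001033  ]), 'tau': array([-8.25728580e-05, -4.31234765e+01, -2.44218689e+01,  7.18226214e-02,
        5.60300646e-02, -9.04398416e-05]), 'tool_pos': array([ 212.93400143, -479.43917732,  226.06653469]), 'tcp_rot': array([-3.14136680e+00,  1.46761402e-03, -1.15301281e+00]), 'contact_force': array([-0.1582927 , -0.68027012, -0.11018073]), 'moment': array([ 0.02621327,  0.05908145, -0.01740509]), 'grip_width': 91.8988329035172}
top [413.77249186 -37.64875919 709.61002152] 474.02001068691897
side [ 415.12859129 -570.63620241  386.72434121] 443.309185198489
```

View pics/top0.png

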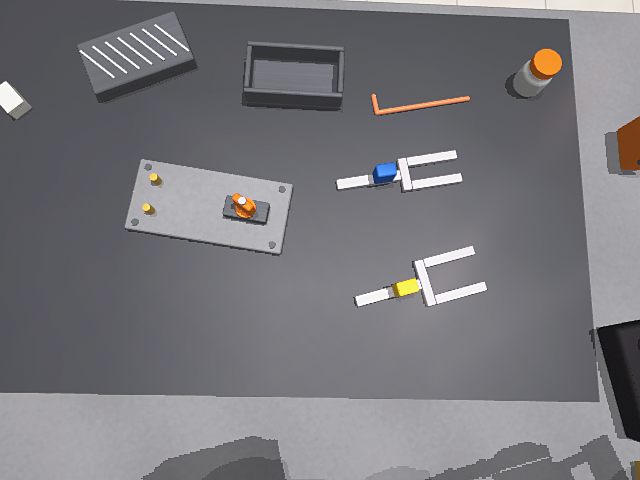

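View pics/side0.png

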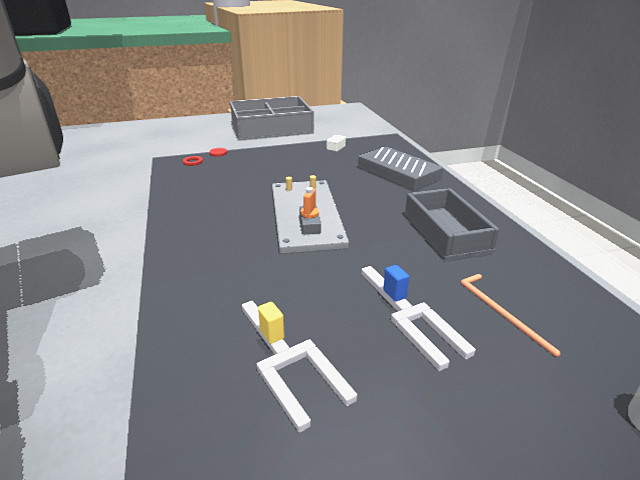

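The top view shows the mount plate with corners at (143,161), (293,184), (280,253) and (125,230). The posts are at (154,180) and (147,208), the nuts at about (245,207), and the yellow key's grip at (405,287) with its fork to the right. The side view confirms that the key lies flat and the nut's length runs roughly along the mount. Next I'll measure.

```bash
cat >> h.py <<'E'
def grip(c):
    hsv=cv2.cvtColor(c['frame'],cv2.COLOR_BGR2HSV); P=cloud(c)
    return P,hsv
def rect(pts):
    (a,b),(w,h),_=r=cv2.minAreaRect(pts[:,:2].astype(np.float32)); bx=cv2.boxPoints(r)
    e=[bx[1]-bx[0],bx[2]-bx[1]]; e=max(e,key=np.linalg.norm)
    return np.round([a,b],1),np.round([w,h],1),round(float(np.degrees(np.arctan2(e[1],e[0]))),1)
E
cat > m.py <<'E'
from h import *
def measure(c):
    P,hsv=grip(c); H,S,V=cv2.split(hsv); z=P[...,2]; X,Y=P[...,0],P[...,1]
    v,u=np.mgrid[:480,:640]
    yel=(abs(H.astype(int)-28)<5)&(S>150)&(V>120)
    big=lambda m:(lambda n,l,s,_:l==1+np.argmax(s[1:,4]))(*cv2.connectedComponentsWithStats(m.astype(np.uint8)))
    m=big(yel); k=P[m]; top=k[k[:,2]>44]; g=np.median(top,0); print('grip top z',g[2],rect(top))
    near=np.hypot(X-g[0],Y-g[1])<150
    fk=big((S<60)&(V>150)&near); f=P[fk]; print('key whites z',np.median(f[:,2]))
    # key outline incl. grip
    allk=big(((S<60)&(V>150)&near&(z>-5))|m); q=P[allk]; print('key whole',rect(q[q[:,2]<30]))
    pl=big((z>9)&(z<21)&(S<60)&(V>70)&(V<200)&(u<330)&(v>140)&(v<270)); print('plate z',np.median(P[pl][:,2]),rect(P[pl]))
    inpl=cv2.dilate(pl.astype(np.uint8),np.ones((3,3)))
    cs,_=cv2.findContours(inpl,cv2.RETR_EXTERNAL,cv2.CHAIN_APPROX_NONE); hull=np.zeros((480,640),np.uint8); cv2.fillPoly(hull,cs,1); hull=hull>0
    post=hull&(abs(H.astype(int)-22)<8)&(S>100)&(u<200)
    n,l,s,cc=cv2.connectedComponentsWithStats(post.astype(np.uint8))
    for i in range(1,n):
        if s[i,4]>15: p=P[l==i]; p=p[p[:,2]>33]; print('post',len(p),p.mean(0) if len(p) else None)
    orange=hull&(H<16)&(S>150); p=P[orange]; w=p[p[:,2]>66]; print('wing',w.mean(0),len(w),rect(w), 'zmax',p[:,2].max())
    nut=hull&(V<75)&(z>29)&(z<40); print('nut',np.median(P[nut][:,2]),rect(P[nut|(orange&(z<44)&(z>28))]))
E
python3 - <<'E'
from m import *
c=dict(np.load('top0.npz')); measure(c)
E
```

```text
grip top z 49.29097625438394 (array([ 444.9, -115.6]), array([ 18.5, 167.3]), -73.1)
key whites z 11.126373975778774
key whole (array([ 486.5, -254.3]), array([ 69.6, 104.6]), -73.4)
plate z 14.791719820040345 (array([582.6, 107.3]), array([235.6, 110.5]), 82.0)
post 61 [615.76387019 184.72969136  38.74651195]
post 60 [570.18987385 190.65942817  39.04472902]
wing [569.55539517  46.93359404  80.36765389] 92 (array([502.9,   5.6]), array([197.1,  20.3]), 31.7) zmax 709.61002151694
nut 32.4541551852455 (array([573.7,  49.4]), array([62.5, 29.8]), 80.6)
```

```bash
python3 - <<'E'
from m import *
c=dict(np.load('top0.npz')); P,hsv=grip(c); H,S,V=cv2.split(hsv); z=P[...,2]; ok=c['z_map']>0
v,u=np.mgrid[:480,:640]
roi=ok&(u>345)&(u<500)&(v>235)&(v<315)
y=roi&(abs(H.astype(int)-28)<5)&(S>150); t=P[y&(z>46)&(z<53)]; print('grip',rect(t),t.mean(0))
f=P[roi&(S<60)&(V>140)&(z>6)&(z<18)]; print('key',rect(f),np.median(f[:,2]))
a=np.radians(rect(f)[2]); d=np.array([np.cos(a),np.sin(a)]); s=f[:,:2]@d; print('extent',s.min(),s.max(), 'perp',(f[:,:2]@[-d[1],d[0]]).min(),(f[:,:2]@[-d[1],d[0]]).max(), 'grip s',t[:,:2].mean(0)@d,t[:,:2].mean(0)@[-d[1],d[0]])
o=ok&(H<16)&(S>150)&(u<300)&(v>180)&(v<230); w=P[o&(z>66)&(z<79)]; print('wing',rect(w),w.mean(0),len(w))
st=P[ok&(u>225)&(u<265)&(v>185)&(v<225)&(z>79)&(z<88)]; print('stud',st.mean(0),len(st))
cv2.imwrite('pics/z0.png',cv2.resize(c['frame'][190:225,210:285],None,fx=8,fy=8,interpolation=cv2.INTER_CUBIC))
E
```

```text
grip (array([ 465.1, -182.2]), array([18.5, 27.9]), -73.7) [ 465.0650867  -182.22951782   49.2327355 ]
key (array([ 472.6, -207.5]), array([ 69.6, 193.5]), -73.4) 11.168053979406308
extent 237.13406853909024 430.6164928612657 perp 358.7554055373606 428.3726384362673 grip s 307.49834601570615 393.6215177379744
wing (array([573.8,  49.5]), array([31.4, 11.9]), 55.1) [571.26729521  47.86307045  73.4529026 ] 91
stud [573.90795946  50.01765973  81.54585247] 51
```

View pics/z0.png

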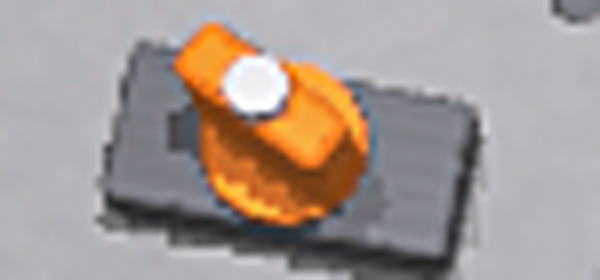

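Crop: the wing runs from upper left (185,50) to lower right (330,140), clockwise of the nut's length.

The measured sizes match the given ones. Poses:
- **Stud:** (573.9, 49.8), mount axis at about 82.3°.
- **Nut:** about 80.6°.
- **Wing:** 55.1°.
- **Key:** origin (465.1, -182.2), x axis at 106.6°.

I'll approach the key now.

```bash
python3 -m pendant '[{"linear":[252,297.5,-127],"twist":82.7},{"linear":[252,297.5,-127],"twist":82.7},{"linear":[252,297.5,-127],"twist":82.7},{"linear":[252,297.5,-127],"twist":82.7},{"linear":[252,297.5,-127],"twist":82.7},{"linear":[252,297.5,-127],"twist":82.7},{"linear":[252,297.5,-127],"twist":82.7},{"linear":[252,297.5,-127],"twist":82.7},{"linear":[252,297.5,-127],"twist":82.7},{"linear":[252,297.5,-127],"twist":82.7},{"linear":[252,297.5,-127],"twist":82.7},{"linear":[252,297.5,-127],"twist":82.7}]' 0
```

```text
time: 1.6
tool_pos: [464.9, -182.7, 99.9]
tcp_rot: [3.141, -0.0, 0.289]
contact_force: [-0.0, 0.5, -0.1]
grip_width: 91.7
```

```bash
python3 -m pendant '[{"linear":[0,0,-40],"twist":0},{"linear":[0,0,-65],"twist":0},{"linear":[0,0,-80],"twist":0},{"linear":[0,0,-84],"twist":0},{"linear":[0,0,-84],"twist":0},{"linear":[0,0,-84],"twist":0}]' 0 && python3 -m pendant '[{"linear":[0,0,0],"twist":0},{"linear":[0,0,0],"twist":0},{"linear":[0,0,0],"twist":0},{"linear":[0,0,0],"twist":0},{"linear":[0,0,0],"twist":0},{"linear":[0,0,0],"twist":0},{"linear":[0,0,0],"twist":0},{"linear":[0,0,0],"twist":0}]' 255
```

```text
time: 2.35
tool_pos: [465.6, -182.7, 16.6]
tcp_rot: [3.14, -0.001, 0.29]
contact_force: [-0.2, 0.4, -0.7]
grip_width: 91.5
time: 3.35
tool_pos: [465.2, -182.4, 15.8]
tcp_rot: [3.141, -0.0, 0.29]
contact_force: [-0.0, -0.9, -0.2]
grip_width: 19.9
```

```bash
python3 -m pendant '[{"linear":[0,0,20],"twist":0},{"linear":[0,0,55],"twist":0},{"linear":[0,0,90],"twist":0},{"linear":[10,30,110],"twist":-3},{"linear":[30,80,112],"twist":-8},{"linear":[48,130,112],"twist":-12},{"linear":[67,180,112],"twist":-16},{"linear":[87,230,112],"twist":-20},{"linear":[105,280,112],"twist":-23},{"linear":[117,308,112],"twist":-24.3},{"linear":[120.5,318.3,112],"twist":-24.3},{"linear":[120.5,318.3,112],"twist":-24.3},{"linear":[120.5,318.3,112],"twist":-24.3},{"linear":[120.5,318.3,112],"twist":-24.3}]'
cat > k.py <<'E'
from h import *
import sys
def look(zl,name,crop=None):
    c=cap('top'); P,hsv=grip(c); H,S,V=cv2.split(hsv); z=P[...,2]; ok=c['z_map']>0
    cv2.imwrite(f'pics/{name}.png',c['frame']); np.savez(f'{name}.npz',**c)
    X,Y=P[...,0],P[...,1]; roi=ok&(np.hypot(X-575,Y-80)<230)
    w=roi&(S<60)&(V>140)&(z>zl)&(z<zl+24); q=P[w]
    th=np.radians(82.3); d=np.array([np.cos(th),np.sin(th)]); e=np.array([-d[1],d[0]])
    L=np.c_[(q[:,:2]-[573.9,49.8])@d,(q[:,:2]-[573.9,49.8])@e]
    print('key z',np.median(q[:,2]),len(q),'x',np.percentile(L[:,0],[1,99]))
    for lo,hi in((-34,-20),(-20,0),(0,20),(20,35)):
        m=(L[:,0]>lo)&(L[:,0]<hi)
        for s in(1,-1):
            y=L[m&(L[:,1]*s>0),1]
            if len(y)>5: print(lo,hi,np.round([y.min(),y.max()],1),len(y))
    return c,P,hsv
E
python3 - <<'E'
from k import *
o=bot.get_obs(); print(o['tool_pos'],o['tcp_rot'],o['grip_width'])
look(112,'k1')
c=cap('side'); cv2.imwrite('pics/s1.png',c['frame'])
a=cv2.imread('pics/k1.png')[100:300,80:400]; b=c['frame'][130:280,200:440]
cv2.imwrite('pics/c1.png',np.vstack([cv2.resize(a,(480,300)),cv2.resize(b,(480,300))]))
E
```

```text
time: 5.1
tool_pos: [585.4, 134.8, 127.9]
tcp_rot: [3.141, 0.0, -0.135]
contact_force: [-0.3, -0.3, -1.8]
grip_width: 19.6
[585.38849974 134.79331233 127.8648129 ] [ 3.14138287e+00  4.17911070e-05 -1.35069716e-01] 19.568831619602165
key z 123.69527681687232 2013 x [-37.41770943  67.92385717]
-34 -20 [23.5 37.1] 119
-34 -20 [-32.5 -18.7] 112
-20 0 [23.5 37.6] 167
-20 0 [-32.9 -18.5] 160
0 20 [23.3 37. ] 168
0 20 [-33.  -18.8] 163
20 35 [23.5 36.8] 129
20 35 [-32.6 -18.6] 116
```

View pics/c1.png

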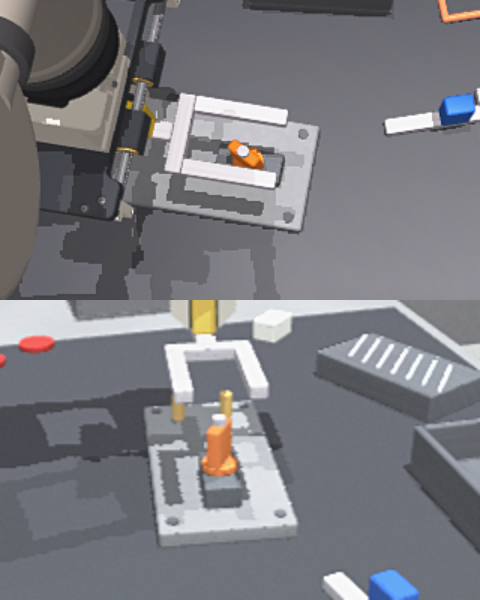

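The key is held level and parallel to the mount. In the crop, the fork's slot surrounds the wing but sits about 2.4 mm to +y of the mount (slot -18.6 to 23.4). I'll shift about 2 mm and lower.

```bash
python3 -m pendant '[{"linear":[2.2,1,0],"twist":0},{"linear":[2.2,1,-15],"twist":0},{"linear":[2.2,1,-30],"twist":0},{"linear":[2.2,1,-45],"twist":0},{"linear":[2.2,1,-60],"twist":0},{"linear":[2.2,1,-72],"twist":0},{"linear":[2.2,1,-82],"twist":0},{"linear":[2.2,1,-88],"twist":0},{"linear":[2.2,1,-88],"twist":0},{"linear":[2.2,1,-88],"twist":0}]'
python3 - <<'E'
from k import *
look(22,'k2'); print(bot.get_obs()['moment'])
E
```

```text
time: 6.45
tool_pos: [588.1, 137.0, 40.2]
tcp_rot: [-3.141, -0.001, -0.134]
contact_force: [-0.4, -0.9, -1.1]
grip_width: 19.8
key z 36.06375151306615 1918 x [-76.07835147  70.29411399]
-34 -20 [ 0.  34.6] 152
-34 -20 [-1.871e+02 -1.000e-01] 171
-20 0 [ 0.4 34.7] 152
-20 0 [-1.863e+02 -1.000e-01] 190
0 20 [20.7 34.6] 130
0 20 [-183.   -21.4] 144
20 35 [21.2 35. ] 97
20 35 [-213.4  -21.4] 129
[ 0.04926793 -0.10179644 -0.01037661]
```

The slot is now centred on the nut (-21.4 to +21). I'll lower the last 9 mm, release and back off.

```bash
python3 -m pendant '[{"linear":[0,0,-4],"twist":0},{"linear":[0,0,-7],"twist":0},{"linear":[0,0,-9],"twist":0},{"linear":[0,0,-9],"twist":0},{"linear":[0,0,-9],"twist":0}]' && python3 -m pendant '[{"linear":[0,0,0],"twist":0},{"linear":[0,0,0],"twist":0},{"linear":[0,0,0],"twist":0},{"linear":[0,0,0],"twist":0},{"linear":[0,0,0],"twist":0},{"linear":[0,0,0],"twist":0}]' 0 && python3 -m pendant '[{"linear":[0,0,20],"twist":0},{"linear":[0,0,60],"twist":0},{"linear":[0,0,100],"twist":0},{"linear":[-30,30,120],"twist":0},{"linear":[-60,60,120],"twist":0},{"linear":[-90,110,120],"twist":0},{"linear":[-120,150,120],"twist":0},{"linear":[-120,150,120],"twist":0},{"linear":[-120,150,120],"twist":0}]'
python3 - <<'E'
from k import *
c,P,hsv=look(20,'k3')
H,S,V=cv2.split(hsv); z=P[...,2]; ok=c['z_map']>0; v,u=np.mgrid[:480,:640]
o=ok&(H<16)&(S>150)&(u<300)&(v>180)&(v<230); print('wing',rect(P[o&(z>66)&(z<79)]))
cs=cap('side')['frame']
cv2.imwrite('pics/c3.png',np.vstack([cv2.resize(c['frame'][140:270,100:310],(485,300)),cv2.resize(cs[150:270,240:434],(485,300))]))
E
```

```text
time: 7.12
tool_pos: [587.7, 137.0, 30.8]
tcp_rot: [3.142, -0.0, -0.134]
contact_force: [1.1, 0.0, 0.3]
grip_width: 19.9
time: 7.88
tool_pos: [587.7, 137.0, 30.7]
tcp_rot: [3.142, -0.0, -0.134]
contact_force: [0.5, -0.5, 0.6]
grip_width: 75.2
time: 9.0
tool_pos: [468.0, 286.8, 150.8]
tcp_rot: [3.141, -0.001, -0.133]
contact_force: [0.1, -0.3, 0.3]
grip_width: 91.9
key z 26.76120518662492 2022 x [-35.48597723 153.86699884]
-34 -20 [ 0.2 34.9] 144
-34 -20 [-1.869e+02 -1.000e-01] 129
-20 0 [ 0.3 34.9] 140
-20 0 [-185.3   -0.2] 153
0 20 [ 3.9 35. ] 140
0 20 [-182.3   -6.1] 117
20 35 [ 4.1 35.1] 102
20 35 [-179.5   -4.7] 93
wing (array([573.9,  49.9]), array([31.7, 12. ]), 55.4)
```

View pics/c3.png

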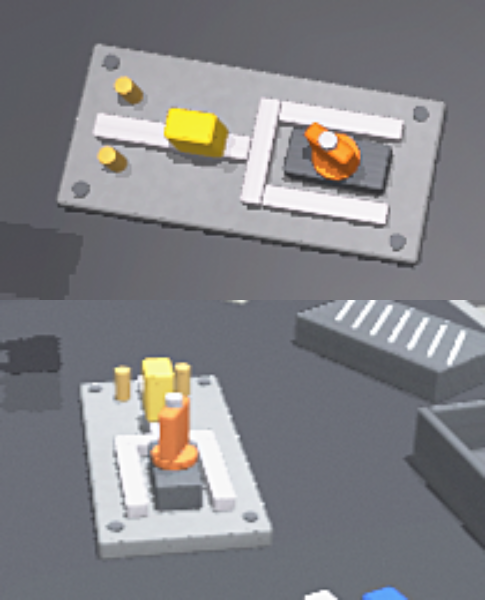

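The key is flat on the plate (top at 26.8 mm), with the jaws astride the nut and the tail between the posts. In the top crop, the tail passes between the posts at (127,90) and (112,158). The wing hasn't moved (55.4°). Next I'll go to the wing, with the jaws across its thickness.

```bash
python3 -m pendant '[{"linear":[25,-50,0],"twist":-8},{"linear":[50,-110,0],"twist":-16},{"linear":[75,-165,0],"twist":-24},{"linear":[95,-210,0],"twist":-27},{"linear":[107.5,-236.6,0],"twist":-27},{"linear":[107.5,-236.6,0],"twist":-27},{"linear":[107.5,-236.6,-25],"twist":-27},{"linear":[107.5,-236.6,-50],"twist":-27},{"linear":[107.5,-236.6,-75],"twist":-27},{"linear":[107.5,-236.6,-95],"twist":-27},{"linear":[107.5,-236.6,-102.7],"twist":-27},{"linear":[107.5,-236.6,-102.7],"twist":-27},{"linear":[107.5,-236.6,-102.7],"twist":-27}]' 0 && python3 -m pendant '[{"linear":[0,0,0],"twist":0},{"linear":[0,0,0],"twist":0},{"linear":[0,0,0],"twist":0},{"linear":[0,0,0],"twist":0},{"linear":[0,0,0],"twist":0},{"linear":[0,0,0],"twist":0},{"linear":[0,0,0],"twist":0},{"linear":[0,0,0],"twist":0},{"linear":[0,0,0],"twist":0},{"linear":[0,0,0],"twist":0}]' 255
```

```text
time: 10.72
tool_pos: [575.8, 50.4, 48.9]
tcp_rot: [-3.141, -0.001, -0.605]
contact_force: [-0.5, -0.3, -0.7]
grip_width: 91.9
time: 11.98
tool_pos: [576.9, 49.3, 48.1]
tcp_rot: [-3.141, -0.004, -0.605]
contact_force: [4.7, -5.3, -4.2]
grip_width: 12.2
```

```bash
python3 -m pendant '[{"linear":[2,-1.3,0],"twist":-5},{"linear":[2,-1.3,0],"twist":-11},{"linear":[2,-1.3,0],"twist":-17},{"linear":[2,-1.3,0],"twist":-23},{"linear":[2,-1.3,0],"twist":-29},{"linear":[2,-1.3,0],"twist":-35},{"linear":[2,-1.3,0],"twist":-41},{"linear":[2,-1.3,0],"twist":-47},{"linear":[2,-1.3,0],"twist":-53},{"linear":[2,-1.3,0],"twist":-59},{"linear":[2,-1.3,0],"twist":-65},{"linear":[2,-1.3,0],"twist":-70},{"linear":[2,-1.3,0],"twist":-70},{"linear":[2,-1.3,0],"twist":-70},{"linear":[2,-1.3,0],"twist":-70}]'; python3 -c "
from plant import bot; o=bot.get_obs(); print(o['moment'],o['joint_positions'])"
```

```text
time: 13.85
tool_pos: [577.4, 48.4, 48.1]
tcp_rot: [-3.141, -0.001, -1.825]
contact_force: [0.9, -6.1, -0.0]
grip_width: 11.5
[-0.91304525 -0.08044522 -0.01575207] [-4.80945606e-02  6.31510609e-01  1.58395882e+00 -1.19673337e-03
  9.25773832e-01  1.77790012e+00]
```

```bash
python3 -m pendant '[{"linear":[0,0,0],"twist":0},{"linear":[0,0,0],"twist":0},{"linear":[0,0,0],"twist":0},{"linear":[0,0,0],"twist":0},{"linear":[0,0,0],"twist":0}]' 128 && python3 -m pendant '[{"linear":[0,-0.5,30],"twist":0},{"linear":[0,-0.5,65],"twist":0},{"linear":[0,-0.5,100],"twist":0},{"linear":[-25,50,100],"twist":0},{"linear":[-50,100,100],"twist":0},{"linear":[-80,150,100],"twist":0},{"linear":[-105,200,100],"twist":0},{"linear":[-110,237,100],"twist":0},{"linear":[-110,237,100],"twist":0},{"linear":[-110,237,100],"twist":0}]'
cat > w.py <<'E'
from k import *
def wn(name):
    c=cap('top'); P,hsv=grip(c); np.savez(name+'.npz',**c)
    H,S,V=cv2.split(hsv); z=P[...,2]; ok=c['z_map']>0; v,u=np.mgrid[:480,:640]
    roi=ok&(u>215)&(u<285)&(v>180)&(v<235)
    o=roi&(H<16)&(S>150); w=P[o&(z>66)&(z<79)]; print('wing',rect(w),len(w))
    n=P[roi&(S<90)&(V<110)&(z>28)&(z<39)]; print('nut',rect(n),len(n))
    n2=P[roi&(z>28)&(z<39)]; print('nut all colours',rect(n2),len(n2))
    cv2.imwrite(f'pics/{name}.png',cv2.resize(c['frame'][155:255,120:300],(720,400),interpolation=cv2.INTER_CUBIC))
E
python3 -c "
from w import *
wn('w1')"
```

```text
time: 14.48
tool_pos: [577.3, 49.2, 48.1]
tcp_rot: [-3.142, 0.0, -1.826]
contact_force: [-0.2, -0.2, -0.4]
grip_width: 45.8
time: 15.72
tool_pos: [467.2, 285.6, 147.9]
tcp_rot: [3.142, -0.001, -1.826]
contact_force: [-0.5, -1.1, 0.3]
grip_width: 45.6
wing (array([573.7,  49.8]), array([12.5, 31. ]), -12.0) 93
nut (array([574.2,  50. ]), array([64. , 30.5]), 70.8) 99
nut all colours (array([575.2,  57.1]), array([81.7, 70.1]), 86.7) 678
```

View pics/w1.png

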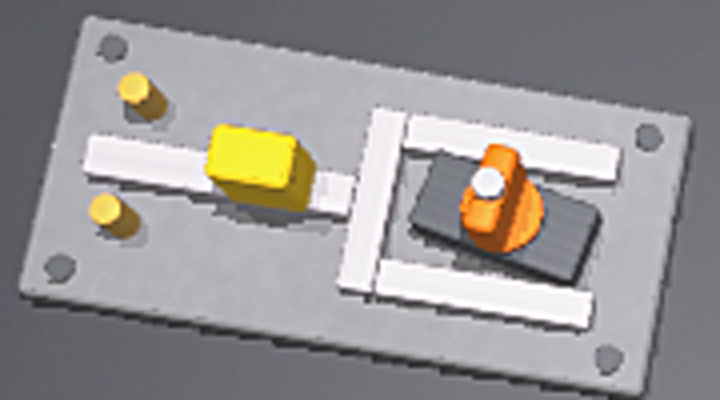

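The wing is nearly crosswise and the nut has turned clockwise against the jaws, with the key still in place. I'll refine both angles from the nut's and wing's edges.

```bash
cat > a.py <<'E'
from h import *
def ang(name):
    c=dict(np.load(name+'.npz')); P,hsv=grip(c); H,S,V=cv2.split(hsv); z=P[...,2]
    v,u=np.mgrid[:480,:640]; roi=(u>215)&(u<285)&(v>180)&(v<235)
    def fit(m,h):
        cs,_=cv2.findContours(m.astype(np.uint8),cv2.RETR_EXTERNAL,cv2.CHAIN_APPROX_NONE)
        q=cv2.convexHull(np.vstack(cs)).reshape(-1,2)
        return rect(np.array([ray(c,a,b,h) for a,b in q]))
    for lo,hi in((31,37.5),(27,39)): print('nut',fit(roi&(z>lo)&(z<hi)&(V<120)&(S<90),35))
    o=roi&(H<16)&(S>150)
    for lo in(66,71): print('wing',fit(o&(z>lo)&(z<82),76))
    w=P[o&(z>70)&(z<80)][:,:2]; d=w-w.mean(0); _,_,vt=np.linalg.svd(d); print('wing pca',np.degrees(np.arctan2(vt[0,1],vt[0,0])))
    # key: long white edge direction
    k=(c['z_map']>0)&(u>135)&(u<290)&(v>180)&(v<240)&(S<60)&(V>185)&(z>22)&(z<31)
    L=rect(P[k]); print('key',L)
E
python3 -c "
from a import *
ang('top0');ang('k3');ang('w1')"
```

```text
nut (array([573.5,  49.9]), array([63.8, 30.1]), 81.4)
nut (array([573. ,  49.6]), array([64.3, 31. ]), 81.1)
wing (array([572.7,  49.2]), array([32.4, 12.4]), 54.4)
wing (array([573. ,  49.3]), array([32. , 11.9]), 55.6)
wing pca 57.30870407035878
key (array([0., 0.]), array([0., 0.]), 0.0)
nut (array([573.5,  49.8]), array([63.9, 30.4]), 80.5)
nut (array([562.8,  50.3]), array([65.4, 50.1]), 85.4)
wing (array([572.7,  49.2]), array([33.2, 12.3]), 55.2)
wing (array([573. ,  49.5]), array([32.4, 12. ]), 55.6)
wing pca -122.44131822305906
key (array([581.8, 110.1]), array([193. ,  69.9]), 82.7)
nut (array([573.5,  49.9]), array([64. , 30.4]), 71.0)
nut (array([573.2,  49.5]), array([64.8, 30.7]), 71.0)
wing (array([572.7,  49.3]), array([13.1, 32.4]), -15.2)
wing (array([573.2,  49.3]), array([11.8, 31.5]), -15.0)
wing pca 165.60060158137978
key (array([582.8, 109.8]), array([192.8,  69.9]), 82.2)
```

Nut 71.0°, wing -15.0° (the gripper's yaw agrees), so jam is about 86°. I'll regrip and add about 4.5°.

```bash
python3 -m pendant '[{"linear":[25,-55,0],"twist":0},{"linear":[50,-110,0],"twist":0},{"linear":[75,-165,0],"twist":0},{"linear":[98,-210,0],"twist":0},{"linear":[110,-237.5,0],"twist":0},{"linear":[110,-237.5,0],"twist":0},{"linear":[110,-237.5,-30],"twist":0},{"linear":[110,-237.5,-60],"twist":0},{"linear":[110,-237.5,-85],"twist":0},{"linear":[110,-237.5,-100],"twist":0},{"linear":[110,-237.5,-100],"twist":0},{"linear":[110,-237.5,-100],"twist":0}]' && python3 -m pendant '[{"linear":[0,0,0],"twist":0},{"linear":[0,0,0],"twist":0},{"linear":[0,0,0],"twist":0},{"linear":[0,0,0],"twist":0},{"linear":[0,0,0],"twist":0},{"linear":[0,0,0],"twist":-1.5},{"linear":[0,0,0],"twist":-3},{"linear":[0,0,0],"twist":-4.5},{"linear":[0,0,0],"twist":-4.5},{"linear":[0,0,0],"twist":-4.5},{"linear":[0,0,0],"twist":-4.5}]' 255 && python3 -m pendant '[{"linear":[0,0,0],"twist":0},{"linear":[0,0,0],"twist":0},{"linear":[0,0,0],"twist":0},{"linear":[0,0,0],"twist":0},{"linear":[0,0,0],"twist":0}]' 128 && python3 -m pendant '[{"linear":[0,0,30],"twist":0},{"linear":[0,0,65],"twist":0},{"linear":[0,0,100],"twist":0},{"linear":[-25,50,100],"twist":0},{"linear":[-50,100,100],"twist":0},{"linear":[-80,150,100],"twist":0},{"linear":[-105,200,100],"twist":0},{"linear":[-110,237,100],"twist":0},{"linear":[-110,237,100],"twist":0},{"linear":[-110,237,100],"twist":0}]'
python3 -c "
from w import *
wn('w2')
from a import *
ang('w2')"
```

```text
time: 17.27
tool_pos: [577.8, 48.6, 49.0]
tcp_rot: [-3.14, 0.0, -1.827]
contact_force: [0.4, 0.2, -0.7]
grip_width: 46.2
time: 18.65
tool_pos: [577.2, 48.3, 48.2]
tcp_rot: [-3.141, -0.0, -1.905]
contact_force: [-1.8, -4.8, 4.5]
grip_width: 11.5
time: 19.27
tool_pos: [577.3, 48.6, 48.0]
tcp_rot: [3.142, -0.0, -1.905]
contact_force: [-0.9, -1.1, 0.6]
grip_width: 45.8
time: 20.52
tool_pos: [467.2, 285.1, 147.9]
tcp_rot: [3.142, -0.001, -1.905]
contact_force: [-0.9, -0.2, 0.7]
grip_width: 45.9
wing (array([573.8,  50.2]), array([12.2, 31.3]), -18.9) 90
nut (array([573.9,  50.1]), array([64.1, 30.2]), 71.1) 100
nut all colours (array([574.7,  58.1]), array([86.5, 67.8]), 81.2) 706
nut (array([573.6,  49.8]), array([64. , 30.3]), 70.7)
nut (array([573.2,  49.5]), array([64.7, 30.9]), 70.6)
wing (array([572.8,  49.2]), array([12.9, 32. ]), -19.3)
wing (array([573. ,  49.5]), array([11.8, 31.7]), -18.5)
wing pca 160.62105513413778
key (array([582.4, 109.9]), array([192.9,  70.4]), 82.6)
```

View pics/w2.png

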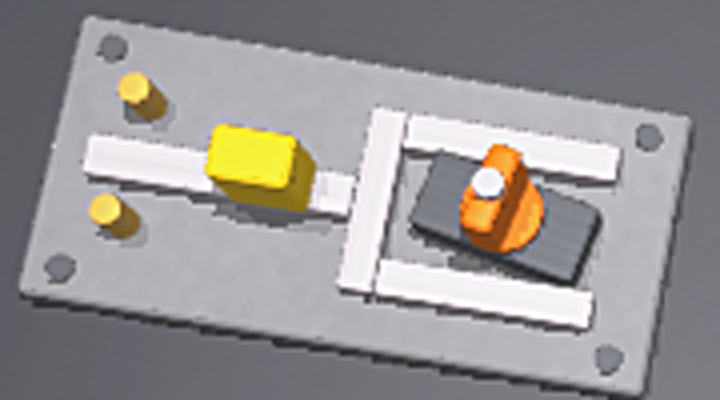

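The wing is at -19° and the nut at 70.8°, so jam is about 90°. The key is flat with its tail between the posts, and the arm is clear. Handing in.

```bash
python3 -c "
from plant import bot
print(bot.close_job(), bot.get_obs()['time'])"
```

```text
the job is handed in; nothing more can be done
the job is handed in; nothing more can be done
```

The nuts are locked, and I handed the job in at about 20.6 s with the robot clear of everything. I laid the yellow key flat astride the lower nut with its tail between the posts, then turned the jam nut clockwise in two grips (70°, then 4.5° more).

**Last checks**
- **Key:** its axis is at about 82.5° against the mount's 82.3°. After I released it, its top was at 26.8 mm, where 27 mm is flat on the plate.
- **Nuts:** the lower nut is at about 70.8°, resting clockwise against the jaws. The wing is at about -19°, the same as the gripper's final angle. That puts the jam nut at about 90° ± 1.5°, so crosswise.
- **Force:** no wrist force reading I took went above about 10 N.

**What disagreed**
- **Robot and camera positions:** these differed by 2–3 mm at the mount. I shifted the key about 2 mm to correct for it before seating it.
- **Wing angle after the first turn:** a coarse fit gave -12°, but the edge fit and the gripper both gave about -15°, so I used -15°.

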